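# Lift the coil off its spindle and hold the plunger gauge on the spot beneath

### The job

Measure the seat under the wound coil: slide the coil straight up off the spindle of the service stand and set it down flat in the low-rimmed tray without dropping it. Then take the plunger gauge out of its holder and hold it upright with its sprung tip inside the small engraved ring on the stand's seat plate, pressed down lightly until the tip is pushed roughly half-way in (neither barely touching nor bottomed), and finish while still holding it there. Leave the spark plug lying where it is.

Things in the scene. Friction and masses are not known exactly. Their poses are not given: they have to be found in the camera images.
- stand: Service stand, fixed: dark round foot 72 mm dia, column 36 mm dia, seat plate 80 mm dia with a bright flat top 115 mm above the cart, and from its centre a plain upright spindle, 14 mm dia, 50 mm tall. Three screw heads, 7 mm dia, 2 mm high, 34 mm from the axis at 90, 180, 270 degrees from the marked spot. Origin: centre of the underside; z up the spindle, x towards the spot.
- spot (a point): The marked spot on the seat plate: a thin dark engraved ring (14 mm outer dia, 11.6 mm inner dia) with a dot in its middle, 21 mm from the spindle's axis, hidden under the coil at the start. This point is its centre, on the plate's top face (115 mm above the cart); z up. The face is rigid.
- coil_center (a point): Centre (half-way up, on the axis) of the loose coil: a ring of copper winding between two black flanges, 56 mm outer dia, 38 mm tall, 20 mm bore, about 0.16 kg. At the start it sits on the stand's seat, the spindle through its bore and 12 mm out of its top. It stands on the cart's right-hand strip, which runs along world (0.948, 0.317): beside the rack open the fingers along it.
- coil: The coil as a body; origin at the centre of its underside, z along its axis (up). Around the work: a teal tub with a pale lid hangs beyond the stand on the right, 0.21 to 0.40 m above the cart, its near edge at world x 0.61, y -0.35; at the robot's left a rack of screwdrivers stands up to about 0.25 m high, so travel with the gripper well above them.
- tray_floor (a point): Middle of the floor of a plain steel tray fixed on a grey riser: floor 95 mm above the cart, inside 74 mm (its x) by 86 mm (its y), 3 mm walls, rim 5 mm above the floor. Tray and holder stand on the cart's front strip, which runs along world (0.317, -0.948), and may have exchanged places. Open the fingers along the strip: behind it is the rack.
- holder: Holder of the gauge, fixed: upright dark steel block, 44 x 44 mm, 85 mm tall, with a 13.5 mm vertical hole through its middle. Origin: centre of its underside. Free cart top is only the front strip, 90 mm deep, and the right-hand strip, 120 mm wide; the rest carries a rack of sockets and bars, solid up to 180 mm high.
- gauge_grip (a point): Middle of the grip of the plunger gauge, a loose tool 127 mm long, about 0.14 kg, upright in its holder. From below: sprung tip 6 mm dia with round end, stem 10 mm dia, ribbed grip 22 mm dia and 68 mm long (its shoulder rests on the holder), 4 mm cap. This point is on the axis, 89 mm above the tip's point when the tip is out. Raise it 60 mm or more to draw it out. z up the axis.
- gauge_point (a point): The lowest point of the gauge's sprung tip, on its axis.
- gauge: The gauge's rigid part (stem, grip, cap) as a body; origin on its axis where the tip's point lies when fully out, z up towards the cap.
- gauge_tip (a joint): How far the sprung tip is pushed into the gauge, in m: 0 fully out, 0.012 bottomed. The spring starts at 1.5 N and rises by 0.4 N a mm: about 3.9 N half-way in, 6.3 N just before bottoming.
- spark_plug_0: Spark plug, 78 mm long, 22 mm high, lying flat on the cart behind the stand; leave it alone. Origin: centre of its underside.

How it is judged (in metres and radians):
On the way, in this order (a step that is already met when the one before it is completed fails the run):
1. the coil is lifted straight up clear of the spindle's top (z of coil_center in the frame of stand above 0.186 m and horizontal distance between coil_center and stand below 0.04 m), for 0.02 s.
2. the coil lies flat in the tray, let go and at rest (x of coil_center in the frame of tray_floor between -0.02 and 0.02 m and y of coil_center in the frame of tray_floor between -0.03 and 0.03 m and z of coil_center in the frame of tray_floor between 0.014 and 0.024 m and angle between coil's own z axis and vertical below 0.12 rad and contact force between the fingers and coil below 0.05 N and linear speed of coil below 0.03 m/s), for 0.3 s.
3. the gauge is drawn up out of its holder (height (world z) of gauge_point above 0.09 m and contact force between the fingers and gauge above 1 N), for 0.1 s.
At the end, for the whole second after the job is handed in: The gauge is gripped, steady, upright within 7 degrees, clear of its holder, its tip within 6 mm of the marked spot's centre, pushed in 2.5 to 9.5 mm with 1.5 to 8 N on the stand; the coil lies flat, free and at rest in the tray, within 20 mm (x) and 30 mm (y) of its middle (all of step 2 and distance between gauge_point and spot below 0.006 m and angle between gauge's own z axis and vertical below 0.12 rad and value of joint gauge_tip between 0.0025 and 0.0095 m and contact force between gauge and stand between 1.5 and 8 N and contact force between the fingers and gauge above 1 N and contact force between gauge and holder below 0.05 N and linear speed of gauge below 0.02 m/s); the arm keeps its last pose, push and grip.
It fails at once if the gauge is rammed against the stand (over 20 N) (contact force between gauge and stand above 20 N).
It fails at once if the coil is dropped (falls freely faster than 0.6 m/s) (linear speed of coil above 0.6 m/s and contact force between the fingers and coil below 0.05 N).
It fails at once if the spark plug is pushed away (over 30 mm) (distance of spark_plug_0 from where it was at the start of the episode above 0.03 m).
It also fails if it takes over 58 s, if anything falls off the work surface, if the arm or the gripper's body presses on something with over 40 N, if the wrist force passes 120 N, or if a joint passes its speed limit or range.

### The arm

A 7-joint arm with a two-finger parallel gripper is mounted at the origin on a cart in front of the work surface, level with it; the furniture and walls round the work are solid. World frame = base frame: x ahead of the robot, y to its left, z up, the work surface at z = 0. Lengths are in m, angles in degrees, forces in N, time in s.
With the tool pointing down it reaches from about 0.425 to 1.025 m from the base axis. Payload 9.4 kg.
Tool frame: the origin (TCP) lies at the very end of the fingers, on their centre line; the grasp point (between the pads) lies tcp_to_grasp behind it (tcp_to_grasp is the distance from the TCP to the grasp point, in m); z points along the fingers, x is the direction in which the jaws open and shut, and the axes are right-handed (so a half turn about z gives the same grasp; the last joint's range is limited). The gripper opens to 93 mm and grips with 3 to 60 N. Pads are 15 mm wide; open, the fingers measure 128 mm over their backs; the gripper's body (75 mm by 188 mm) begins 65 mm behind the grasp point.
Start: joints at [70.949, 34.337, -0.143, 91.639, 0.103, 54.024, -4.572], TCP at [0.183, -0.701, 0.219] pointing down, gripper open.
Joint ranges: [-147.43, 147.43], [-19.82, 112.94], [-74.19, 73.91], [6.32, 146.72], [-59.91, 239.91], [6.04, 106.73], [-150.56, 150.56]. Speed limits (degrees/s): [127.2, 127.2, 172.46, 172.46, 180, 180, 180].

### API

Orientations are given as [roll, pitch, yaw] about the fixed x, y, z axes, in that order (R = Rz(yaw) Ry(pitch) Rx(roll)).
In Python, from station import get_obs, camera, sign_off, tcp_to_grasp gives the robot as it stands. The module is installed in compiled form; this text tells all that it offers.
- The arm moves only by the tool servo_tool, never from a script. Its argument "rows" is a list of rows, each an object of numbers: "dx", "dy", "dz": the shift along the world's x, y, z in m; "ax", "ay", "az": the turn, a rotation vector about the world's x, y, z in rad; "jaw": the finger opening in m, from 0 to 0.093. A call has 1 to 8 rows; each row is the pose to reach, as a shift and turn from the pose measured when the call began; what a row does not reach only later rows make up. A row lasts 1/12 s, in which the tool goes at most 41.7 mm and 7.16 degrees, less where a joint would pass 70% of its speed; a pose out of reach is approached as far as the arm can. A call with a gripper value outside its range is refused whole. The fingers move at their own pace and stop on an object; "newtons" is the grip in N (left out, the last holds). Time passes only in rows, so rows that repeat a pose let the fingers close. It gives the time, the measured TCP pose, the force and the opening at its end, in the units of the state.
- get_obs(): the state, without advancing time (a new reading comes with each control period).
- camera(name): name is "scene" or "side" or "wrist"; returns a dict with "image" (400x640x3 uint8, blue, green, red), "vfov" (degrees; the focal length in pixels is half the picture's height over the tangent of half this angle, whatever the lens; pixels are square), "cx", "cy" (the principal point, pixels), "world_to_cam" (4x4, takes a point from world to camera coordinates). Camera axes: x right, y down, z forward; pixel columns grow to the right and rows downward; lengths in m; the calibration is good to about 2 mm. A picture is of the moment at which its call begins. There is no depth.
- sign_off(): hands the job in, once; it reports no verdict.
The state is a dict: "time": time; "joint_pos": joint angles; "dq": joint speeds; "tau": joint torques, N m; "ee_pos": TCP position; "tool_rot": TCP orientation; "contact_force": force on the tool from outside, world axes, zero at the start; "moment": the same for the moment, N m; "width": opening from 0.0 (shut) to 1.0 (fully open).
Only numpy, scipy, OpenCV 4.12 (cv2) and the standard library are available. Lean on these libraries where they do the work, as an engineer would, in place of code of your own. Each camera call takes 0.05 s, during which the arm holds its last target.

## Working session

There is one attempt and no reset: what is moved stays moved. The work goes in short steps, Python scripts to look and compute and a tool call to move; the robot and the scene stay as the last step left them, time stands still between calls to the robot, and variables do not carry over. Pictures are saved under pics/ and viewed, and the job is handed in when it is done.

Besides the shell and the picture viewer there is one more tool, called after "Emit:" as name(argument=value, ...) on one line, values as JSON. servo_tool: Moves the arm, as the interface text tells. Its arguments: {"type":"object","properties":{"rows":{"type":"array","items":{"type":"object","properties":{"dx":{"type":"number"},"dy":{"type":"number"},"dz":{"type":"number"},"ax":{"type":"number"},"ay":{"type":"number"},"az":{"type":"number"},"jaw":{"type":"number"}}}},"newtons":{"type":"number"}},"required":["rows"]}

```bash
mkdir -p pics; cat > h.py <<'E'
import numpy as np, cv2
from station import get_obs, camera, sign_off, tcp_to_grasp
def cam(n,fn):
    c=camera(n); cv2.imwrite('pics/'+fn+'.png',c['image']); 
    np.savez('pics/'+fn+'.npz',**{k:np.array(v) for k,v in c.items()}); return c
def load(fn): return dict(np.load('pics/'+fn+'.npz'))
def K(c): f=200/np.tan(np.radians(float(c['vfov']))/2); return f
def ray(c,u,v):
    T=np.array(c['world_to_cam']);R=T[:3,:3];o=-R.T@T[:3,3];f=K(c)
    d=R.T@np.array([(u-c['cx'])/f,(v-c['cy'])/f,1]);return o,d/np.linalg.norm(d)
def onz(c,u,v,z):
    o,d=ray(c,u,v);return o+d*(z-o[2])/d[2]
def proj(c,p):
    T=np.array(c['world_to_cam']);q=T[:3,:3]@np.array(p)+T[:3,3];f=K(c);return np.array([f*q[0]/q[2]+c['cx'],f*q[1]/q[2]+c['cy']])
def tri(rs):
    A=0;b=0
    for o,d in rs:
        P=np.eye(3)-np.outer(d,d);A=A+P;b=b+P@o
    return np.linalg.solve(A,b)
E
python3 - <<'E'
from h import *
o=get_obs();print({k:np.round(v,4) for k,v in o.items()},tcp_to_grasp)
for n in ['scene','side','wrist']:
    c=cam(n,n+'0');print(n,K(c),c['cx'],c['cy'],np.round(ray(c,c['cx'],c['cy']),3))
E
```

```text
{'time': np.float64(0.0), 'joint_pos': array([70.9481, 34.3848, -0.1469, 91.6801,  0.1023, 54.0231, -4.5726]), 'dq': array([ 0.0399,  0.0137,  0.0603,  0.0416,  0.0269, -0.0151,  0.1104]), 'tau': array([-3.00000e-04, -7.65092e+01,  1.49720e+00, -2.52351e+01,
       -5.24000e-02,  1.69000e-02,  1.00000e-04]), 'ee_pos': array([ 0.1833, -0.7009,  0.2178]), 'tool_rot': array([ 1.799933e+02,  8.770000e-02, -7.533920e+01]), 'contact_force': array([ 0.3518,  0.0978, -0.6722]), 'moment': array([-0.0533, -0.0478, -0.0641]), 'width': np.float64(1.002)} 0.0188
scene 418.3935680559223 316.91486919242095 203.35774640992886 [[-0.143 -0.699  0.479]
 [ 0.773  0.449 -0.449]]
side 430.23373350459525 320.6102253325072 194.84857525699456 [[ 0.272  0.014  0.84 ]
 [ 0.26  -0.401 -0.878]]
wrist 301.4051469222475 321.43129233853466 195.89429467437125 [[ 0.262 -0.68   0.385]
 [-0.283 -0.073 -0.956]]
```

View pics/scene0.png

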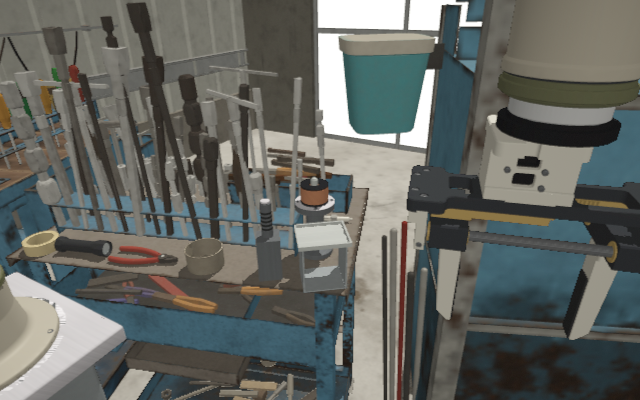

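View pics/side0.png

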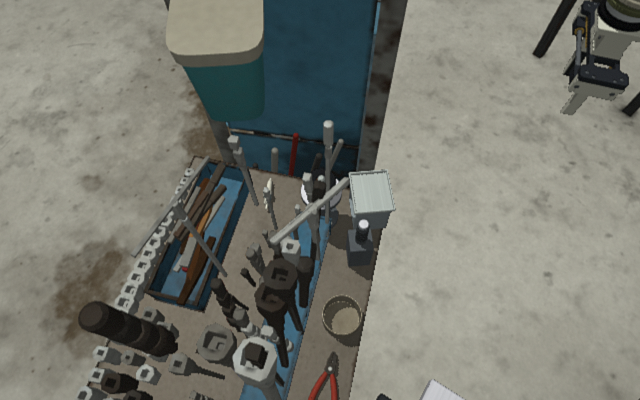

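View pics/wrist0.png

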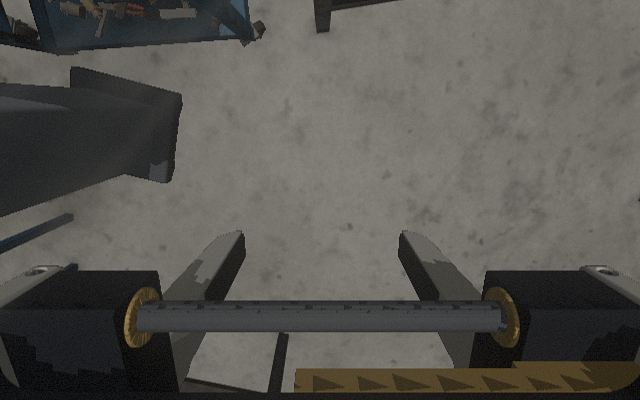

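```bash
python3 - <<'E'
import cv2
a=cv2.imread('pics/scene0.png')[160:310,220:380];cv2.imwrite('pics/scene0z.png',cv2.resize(a,None,fx=4.2,fy=4,interpolation=cv2.INTER_CUBIC) if 0 else cv2.resize(a,(640,600),interpolation=cv2.INTER_CUBIC))
a=cv2.imread('pics/side0.png')[130:280,260:420];cv2.imwrite('pics/side0z.png',cv2.resize(a,(640,600),interpolation=cv2.INTER_CUBIC))
E
```

```text
(no output)
```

View pics/scene0z.png

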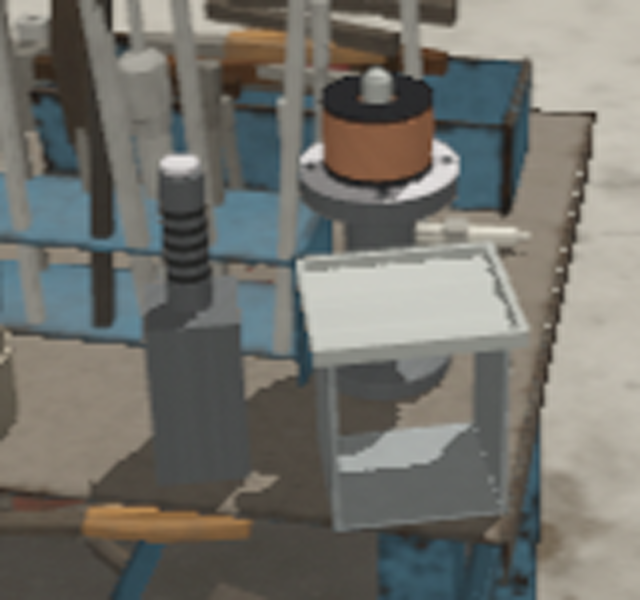

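View pics/side0z.png

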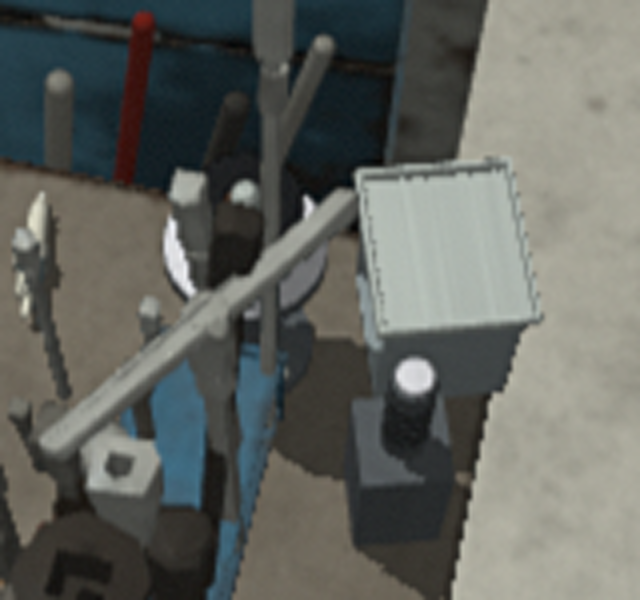

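```bash
python3 - <<'E'
from h import *
s=load('scene0');d=load('side0')
S=lambda x,y:(220+x/4,160+y/4); D=lambda x,y:(260+x/4,130+y/4)
def both(n,a,b,z):
    A=S(*a);B=D(*b)
    print(n,'scene',np.round(onz(s,*A,z),4),'side',np.round(onz(d,*B,z),4),'tri',np.round(tri([ray(s,*A),ray(d,*B)]),4))
both('spindle',(377,78),(245,192),.163)
both('cap',(181,163),(415,376),.157)
for n,a,b in [('far-right?',(490,245),(507,160)),('far-l',(297,258),(358,172)),('near-l',(313,355),(382,332)),('near-r',(527,335),(541,318))]:
    both(n,a,b,.1)
both('plate c',(380,168),(245,243),.115)
E
```

```text
spindle scene [ 0.4858 -0.3286  0.163 ] side [ 0.49   -0.3253  0.163 ] tri [ 0.4904 -0.3261  0.1609]
cap scene [ 0.3779 -0.292   0.157 ] side [ 0.3793 -0.2894  0.157 ] tri [ 0.3797 -0.2902  0.1557]
far-right? scene [ 0.4667 -0.3986  0.1   ] side [ 0.4087 -0.4437  0.1   ] tri [ 0.4049 -0.4255  0.1351]
far-l scene [ 0.4145 -0.3258  0.1   ] side [ 0.4686 -0.3973  0.1   ] tri [ 0.4309 -0.3527  0.1249]
near-l scene [ 0.3485 -0.3755  0.1   ] side [ 0.4131 -0.3264  0.1   ] tri [ 0.4151 -0.3402  0.0563]
near-r scene [ 0.4042 -0.4471  0.1   ] side [ 0.3524 -0.3738  0.1   ] tri [ 0.3806 -0.4194  0.0824]
plate c scene [ 0.4865 -0.3287  0.115 ] side [ 0.4901 -0.3253  0.115 ] tri [ 0.4907 -0.3263  0.1126]
```

Emit:
servo_tool(rows=[{"dx": 0.02, "dy": 0.03, "dz": 0.02, "az": 0.11}, {"dx": 0.04, "dy": 0.06, "dz": 0.04, "az": 0.22}, {"dx": 0.06, "dy": 0.09, "dz": 0.06, "az": 0.34}, {"dx": 0.08, "dy": 0.12, "dz": 0.07, "az": 0.46}, {"dx": 0.1, "dy": 0.15, "dz": 0.08, "az": 0.58}, {"dx": 0.12, "dy": 0.18, "dz": 0.09, "az": 0.7}, {"dx": 0.14, "dy": 0.21, "dz": 0.1, "az": 0.82}, {"dx": 0.16, "dy": 0.24, "dz": 0.1, "az": 0.94}])

```text
invalid input at $.rows[0]: expected keys dx, dy, dz, ax, ay, az, jaw
```

All keys are required.

Emit:
servo_tool(rows=[{"dx": 0.02, "dy": 0.03, "dz": 0.02, "ax": 0, "ay": 0, "az": 0.11, "jaw": 0.093}, {"dx": 0.04, "dy": 0.06, "dz": 0.04, "ax": 0, "ay": 0, "az": 0.22, "jaw": 0.093}, {"dx": 0.06, "dy": 0.09, "dz": 0.06, "ax": 0, "ay": 0, "az": 0.34, "jaw": 0.093}, {"dx": 0.08, "dy": 0.12, "dz": 0.07, "ax": 0, "ay": 0, "az": 0.46, "jaw": 0.093}, {"dx": 0.1, "dy": 0.15, "dz": 0.08, "ax": 0, "ay": 0, "az": 0.58, "jaw": 0.093}, {"dx": 0.12, "dy": 0.18, "dz": 0.09, "ax": 0, "ay": 0, "az": 0.7, "jaw": 0.093}, {"dx": 0.14, "dy": 0.21, "dz": 0.1, "ax": 0, "ay": 0, "az": 0.82, "jaw": 0.093}, {"dx": 0.16, "dy": 0.24, "dz": 0.1, "ax": 0, "ay": 0, "az": 0.94, "jaw": 0.093}])

```text
time: 0.82
ee_pos: [0.3445, -0.46, 0.3199]
tool_rot: [179.9, -0.1, -21.2]
contact_force: [1.2, -0.5, -0.4]
width: 0.997
```

Emit:
servo_tool(rows=[{"dx": 0.01, "dy": 0.01, "dz": 0, "ax": 0, "ay": 0, "az": 0.12, "jaw": 0.093}, {"dx": 0.03, "dy": 0.03, "dz": 0, "ax": 0, "ay": 0, "az": 0.24, "jaw": 0.093}, {"dx": 0.05, "dy": 0.05, "dz": 0, "ax": 0, "ay": 0, "az": 0.36, "jaw": 0.093}, {"dx": 0.07, "dy": 0.07, "dz": 0, "ax": 0, "ay": 0, "az": 0.48, "jaw": 0.093}, {"dx": 0.09, "dy": 0.09, "dz": 0, "ax": 0, "ay": 0, "az": 0.6, "jaw": 0.093}, {"dx": 0.11, "dy": 0.11, "dz": 0, "ax": 0, "ay": 0, "az": 0.693, "jaw": 0.093}, {"dx": 0.13, "dy": 0.125, "dz": -0.01, "ax": 0, "ay": 0, "az": 0.693, "jaw": 0.093}, {"dx": 0.144, "dy": 0.134, "dz": -0.03, "ax": 0, "ay": 0, "az": 0.693, "jaw": 0.093}])

```text
time: 1.48
ee_pos: [0.4913, -0.3242, 0.2916]
tool_rot: [179.8, -0.3, 18.7]
contact_force: [-0.6, -0.6, -0.5]
width: 1.002
```

```bash
python3 - <<'E'
from h import *
c=cam('wrist','w1');o=get_obs();print(o['ee_pos'],o['tool_rot'],o['contact_force'],o['joint_pos'])
for p in [(.4904,-.3261,.165),(.4858,-.3286,.165)]: print(proj(c,p))
E
```

```text
[ 0.49157618 -0.32167121  0.28661851] [-1.79935058e+02 -1.29474047e-01  1.88265050e+01] [ 0.54219469  1.70021533 -3.20329333] [ 48.20267258  22.95860127 -28.54039642 104.45750719  12.86679437
  55.75352342  33.1138553 ]
[319.45680407 190.31056212]
[314.36186202 191.16532095]
```

View pics/w1.png

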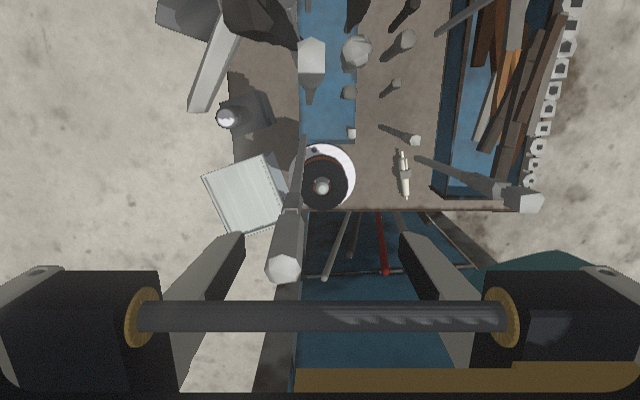

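```bash
python3 - <<'E'
from h import *
s=load('scene0');d=load('side0');w=load('w1')
rs=[ray(w,283,268),ray(d,328,127)]
p=tri(rs);print(p,proj(w,p),proj(d,p),proj(s,p))
for z in (.18,.22,.26,.3): print(onz(w,321,187,.165)[:2],proj(s,onz(w,283,268,z)),proj(d,onz(w,283,268,z)))
a=cv2.imread('pics/w1.png')[90:250,190:440];cv2.imwrite('pics/w1z.png',cv2.resize(a,(800,512),interpolation=cv2.INTER_CUBIC))
E
```

```text
[ 0.47104874 -0.31588495  0.33965112] [284.19586966 265.35185842] [328.48529628 126.28580002] [301.24511283  85.43406163]
[ 0.4907683  -0.32231187] [353.98262593 180.6528641 ] [351.20301204 141.49257048]
[ 0.4907683  -0.32231187] [341.41045665 157.67477359] [346.65193531 138.23335663]
[ 0.4907683  -0.32231187] [328.53204203 134.13696001] [341.52222118 134.55975667]
[ 0.4907683  -0.32231187] [315.33605437 110.01871978] [335.69602349 130.3873761 ]
```

View pics/w1z.png

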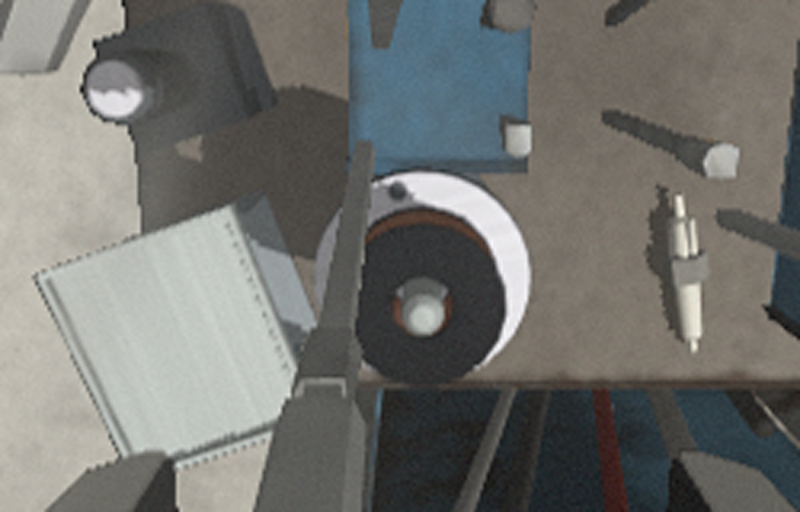

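```bash
python3 - <<'E'
from h import *
s=load('scene0');d=load('side0');w=load('w1')
p=tri([ray(w,290,210),ray(d,328,147)]);print(p,proj(w,p),proj(d,p),proj(s,p))
# side bar lower end: crop (270,365)
p=tri([ray(w,304,136),ray(d,260+270/4,130+365/4)]);print(p,proj(w,p),proj(d,p),proj(s,p))
# fit ellipse of coil top flange in w1 : dark blob
im=w['image'];g=im.max(2)
m=((g<60)).astype(np.uint8);m[:, :296]=0;m[:140]=0;m[212:]=0;m[:,360:]=0
n,l,st,ce=cv2.connectedComponentsWithStats(m);i=1+st[1:,4].argmax();print(st[i],ce[i])
# seat plate rim: bright
m=((g>170)).astype(np.uint8);m[:, :290]=0;m[:130]=0;m[215:]=0;m[:,365:]=0
ys,xs=np.nonzero(m);print(xs.min(),xs.max(),ys.min(),ys.max())
print(onz(w,355.5,175,.115),onz(w,322.5,143.5,.115))
E
```

```text
[ 0.46576418 -0.30483805  0.30381512] [288.23374661 211.55422408] [327.26972703 147.42431461] [294.94261741 106.52647124]
[ 0.45611367 -0.29103325  0.07629302] [302.5753646  136.63734459] [326.52072715 221.43621239] [291.20000876 221.67169798]
[ 301  160   46   52 1581] [323.15939279 185.1657179 ]
307 355 130 203
[ 0.52877567 -0.30877785  0.115     ] [ 0.48058828 -0.28653318  0.115     ]
```

Emit:
servo_tool(rows=[{"dx": 0, "dy": -0.002, "dz": -0.03, "ax": 0, "ay": 0, "az": -0.006, "jaw": 0.093}, {"dx": 0, "dy": -0.002, "dz": -0.05, "ax": 0, "ay": 0, "az": -0.006, "jaw": 0.093}, {"dx": 0, "dy": -0.002, "dz": -0.06, "ax": 0, "ay": 0, "az": -0.006, "jaw": 0.093}, {"dx": 0, "dy": -0.002, "dz": -0.06, "ax": 0, "ay": 0, "az": -0.006, "jaw": 0.093}, {"dx": 0, "dy": -0.002, "dz": -0.06, "ax": 0, "ay": 0, "az": -0.006, "jaw": 0.093}])

```text
time: 1.95
ee_pos: [0.4915, -0.3239, 0.2269]
tool_rot: [-179.9, -0.1, 18.5]
contact_force: [0.4, -0.2, 0.9]
width: 1.003
```

```bash
python3 - <<'E'
from h import *
c=cam('wrist','w2');o=get_obs();print(o['ee_pos'],o['tool_rot'],o['contact_force'],o['time'])
for p in [(.4904,-.3261,.165),(.4858,-.3286,.165)]: print(proj(c,p))
a=cv2.imread('pics/w2.png')[90:340,150:490];cv2.imwrite('pics/w2z.png',cv2.resize(a,(800,588),interpolation=cv2.INTER_CUBIC))
E
```

```text
[ 0.49186406 -0.32413874  0.22760414] [-1.79979088e+02 -1.63130850e-01  1.84555948e+01] [0.82522549 0.07000719 0.14615465] 2.0
[319.27163412 213.17209613]
[312.89040031 214.24171922]
```

View pics/w2z.png

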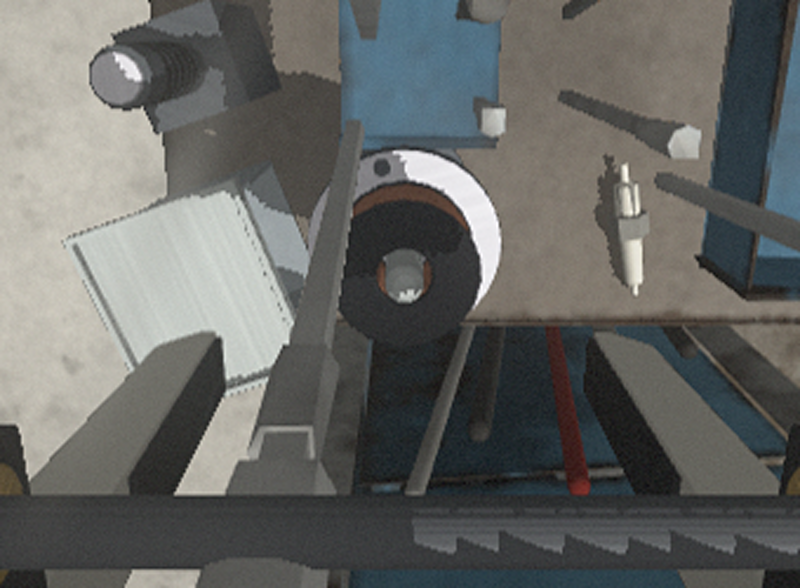

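```bash
python3 - <<'E'
from h import *
s=load('scene0');d=load('side0');w=load('w2')
P=lambda x,y:(150+x*.425,90+y*.425)
print('spindle',onz(w,*P(404,280),.165))
print('bore',onz(w,*P(405,274),.153))
print('flange right',onz(w,*P(483,272),.153),'bottom',onz(w,*P(412,347),.153))
S=lambda x,y:(220+x/4,160+y/4); D=lambda x,y:(260+x/4,130+y/4)
print('tri3',tri([ray(s,*S(377,76)),ray(d,*D(245,190)),ray(w,*P(404,280))]))
print('cap',onz(w,*P(118,78),.157),tri([ray(s,*S(181,163)),ray(d,*D(415,376)),ray(w,*P(118,78))]))
# tray corners z=.1
for q in [(65,240),(240,180),(300,330),(130,375)]: print(onz(w,*P(*q),.1))
E
```

```text
spindle [ 0.49113075 -0.32210176  0.165     ]
bore [ 0.49209925 -0.32381087  0.153     ]
flange right [ 0.51835726 -0.31426703  0.153     ] bottom [ 0.50359375 -0.35003904  0.153     ]
tri3 [ 0.49125257 -0.32518697  0.16139168]
cap [ 0.3818947  -0.28822482  0.157     ] [ 0.3804601  -0.28953258  0.15503123]
[ 0.35411562 -0.37251593  0.1       ]
[ 0.41898447 -0.32325361  0.1       ]
[ 0.46173896 -0.38088497  0.1       ]
[ 0.39418753 -0.42683288  0.1       ]
```

Emit:
servo_tool(rows=[{"dx": 0, "dy": 0, "dz": -0.02, "ax": 0, "ay": 0, "az": 0, "jaw": 0.093}, {"dx": 0, "dy": 0, "dz": -0.045, "ax": 0, "ay": 0, "az": 0, "jaw": 0.093}, {"dx": 0, "dy": 0, "dz": -0.065, "ax": 0, "ay": 0, "az": 0, "jaw": 0.093}, {"dx": 0, "dy": 0, "dz": -0.08, "ax": 0, "ay": 0, "az": 0, "jaw": 0.093}, {"dx": 0, "dy": 0, "dz": -0.09, "ax": 0, "ay": 0, "az": 0, "jaw": 0.093}, {"dx": 0, "dy": 0, "dz": -0.098, "ax": 0, "ay": 0, "az": 0, "jaw": 0.093}, {"dx": 0, "dy": 0, "dz": -0.102, "ax": 0, "ay": 0, "az": 0, "jaw": 0.093}, {"dx": 0, "dy": 0, "dz": -0.102, "ax": 0, "ay": 0, "az": 0, "jaw": 0.093}])

```text
time: 2.67
ee_pos: [0.492, -0.3243, 0.1257]
tool_rot: [-180.0, -0.2, 18.4]
contact_force: [-0.7, -0.2, 0.3]
width: 0.999
```

```bash
python3 - <<'E'
from h import *
c=cam('scene','s3');o=get_obs();print(o['ee_pos'],o['tool_rot'],o['contact_force'],o['time'])
a=c['image'][100:300,200:460];cv2.imwrite('pics/s3z.png',cv2.resize(a,(780,600),interpolation=cv2.INTER_CUBIC))
E
```

```text
[ 0.49219708 -0.32428857  0.12608963] [179.99374349  -0.1854069   18.45453011] [ 0.8845617  -0.36490656 -0.54892086] 2.7167
```

View pics/s3z.png

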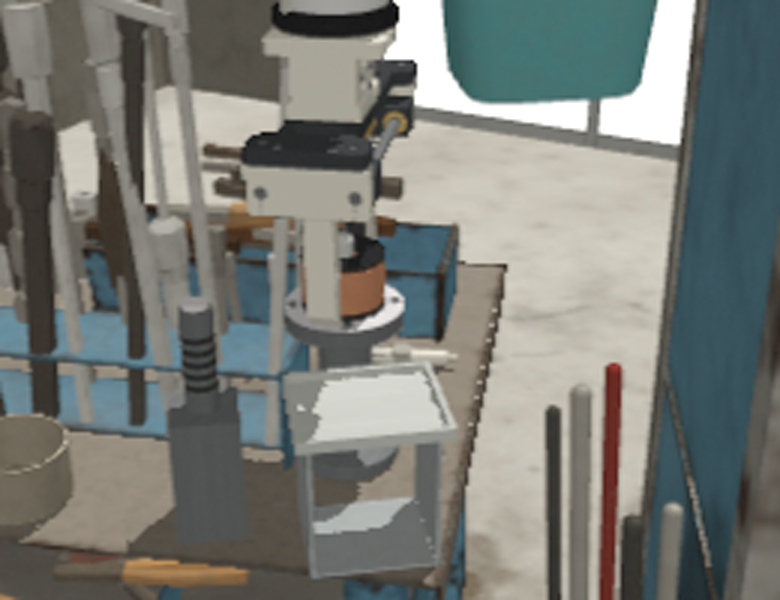

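Emit:
servo_tool(rows=[{"dx": 0, "dy": 0, "dz": -0.001, "ax": 0, "ay": 0, "az": 0, "jaw": 0.04}, {"dx": 0, "dy": 0, "dz": -0.001, "ax": 0, "ay": 0, "az": 0, "jaw": 0.04}, {"dx": 0, "dy": 0, "dz": -0.001, "ax": 0, "ay": 0, "az": 0, "jaw": 0.04}, {"dx": 0, "dy": 0, "dz": -0.001, "ax": 0, "ay": 0, "az": 0, "jaw": 0.04}, {"dx": 0, "dy": 0, "dz": -0.001, "ax": 0, "ay": 0, "az": 0, "jaw": 0.04}, {"dx": 0, "dy": 0, "dz": -0.001, "ax": 0, "ay": 0, "az": 0, "jaw": 0.04}], newtons=25)

```text
time: 3.22
ee_pos: [0.4922, -0.3243, 0.1252]
tool_rot: [180.0, -0.2, 18.5]
contact_force: [-1.0, -0.1, 0.0]
width: 0.618
```

Emit:
servo_tool(rows=[{"dx": 0, "dy": 0, "dz": 0, "ax": 0, "ay": 0, "az": 0, "jaw": 0.04}, {"dx": 0, "dy": 0, "dz": 0, "ax": 0, "ay": 0, "az": 0, "jaw": 0.04}, {"dx": 0, "dy": 0, "dz": 0, "ax": 0, "ay": 0, "az": 0, "jaw": 0.04}], newtons=25)

```text
time: 3.47
ee_pos: [0.4922, -0.3244, 0.1253]
tool_rot: [180.0, -0.2, 18.4]
contact_force: [-0.9, 0.7, 0.1]
width: 0.581
```

```bash
python3 - <<'E'
from h import *
c=cam('wrist','w4');o=get_obs();print(o['ee_pos'],o['tool_rot'],o['contact_force'],o['width'])
E
```

```text
[ 0.49215405 -0.32437801  0.12525943] [179.98299249  -0.18583436  18.4477951 ] [-0.40996703 -0.56676916 -0.56930732] 0.581443764977645
```

View pics/w4.png

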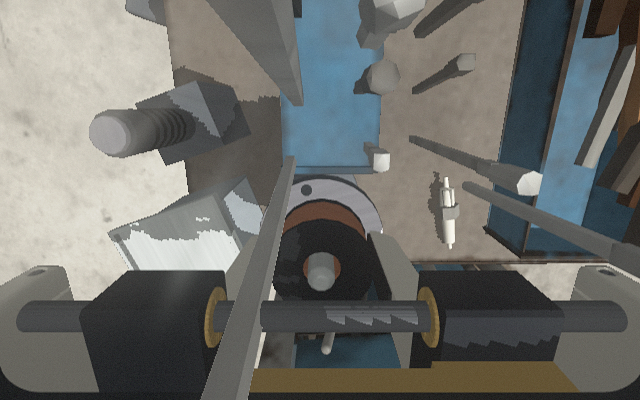

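Emit:
servo_tool(rows=[{"dx": 0, "dy": 0, "dz": 0.003, "ax": 0, "ay": 0, "az": 0, "jaw": 0.04}, {"dx": 0, "dy": 0, "dz": 0.008, "ax": 0, "ay": 0, "az": 0, "jaw": 0.04}, {"dx": 0, "dy": 0, "dz": 0.016, "ax": 0, "ay": 0, "az": 0, "jaw": 0.04}, {"dx": 0, "dy": 0, "dz": 0.026, "ax": 0, "ay": 0, "az": 0, "jaw": 0.04}, {"dx": 0, "dy": 0, "dz": 0.038, "ax": 0, "ay": 0, "az": 0, "jaw": 0.04}, {"dx": 0, "dy": 0, "dz": 0.05, "ax": 0, "ay": 0, "az": 0, "jaw": 0.04}, {"dx": 0, "dy": 0, "dz": 0.06, "ax": 0, "ay": 0, "az": 0, "jaw": 0.04}, {"dx": 0, "dy": 0, "dz": 0.07, "ax": 0, "ay": 0, "az": 0, "jaw": 0.04}], newtons=30)

```text
time: 4.18
ee_pos: [0.4923, -0.3245, 0.1969]
tool_rot: [179.9, -0.2, 18.4]
contact_force: [0.1, 0.0, -1.8]
width: 0.578
```

Emit:
servo_tool(rows=[{"dx": 0, "dy": 0, "dz": 0.012, "ax": 0, "ay": 0, "az": 0, "jaw": 0.04}, {"dx": 0, "dy": 0, "dz": 0.02, "ax": 0, "ay": 0, "az": 0, "jaw": 0.04}, {"dx": 0, "dy": 0, "dz": 0.02, "ax": 0, "ay": 0, "az": 0, "jaw": 0.04}, {"dx": 0, "dy": 0, "dz": 0.02, "ax": 0, "ay": 0, "az": 0, "jaw": 0.04}])

```text
time: 4.52
ee_pos: [0.4924, -0.3247, 0.2173]
tool_rot: [179.9, -0.2, 18.4]
contact_force: [0.1, -0.1, -1.3]
width: 0.581
```

```bash
python3 - <<'E'
from h import *
for n in ['wrist','scene']:
    c=cam(n,n+'5')
a=c['image'][60:280,200:460];cv2.imwrite('pics/s5z.png',cv2.resize(a,(709,600),interpolation=cv2.INTER_CUBIC))
o=get_obs();print(o['ee_pos'],o['tool_rot'],o['contact_force'],o['width'])
E
```

```text
[ 0.49194707 -0.32440111  0.21635968] [179.96873704  -0.18785875  18.44192562] [-0.77319649  0.16196587 -2.11343915] 0.579851640770362
```

View pics/wrist5.png

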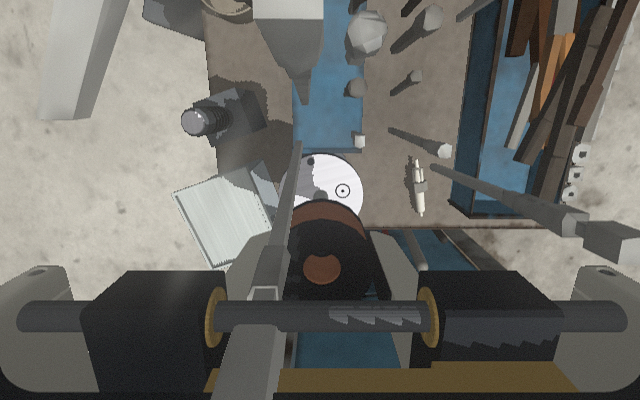

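View pics/s5z.png

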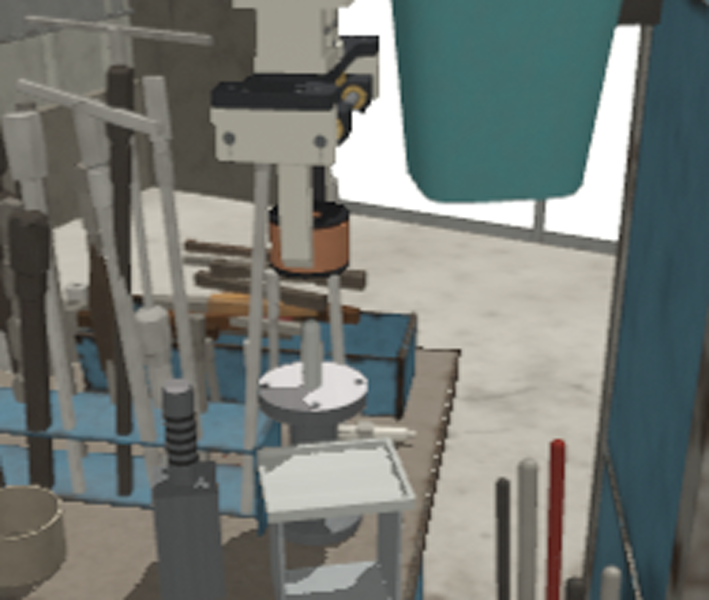

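```bash
python3 - <<'E'
from h import *
w=load('wrist5')
a=w['image'][140:290,160:380];cv2.imwrite('pics/w5z.png',cv2.resize(a,(792,540),interpolation=cv2.INTER_CUBIC))
print('bore',onz(w,322,269,.244),'spot',onz(w,343,191,.115))
E
```

```text
bore [ 0.49272336 -0.32488895  0.244     ] spot [ 0.51015606 -0.31346322  0.115     ]
```

View pics/w5z.png

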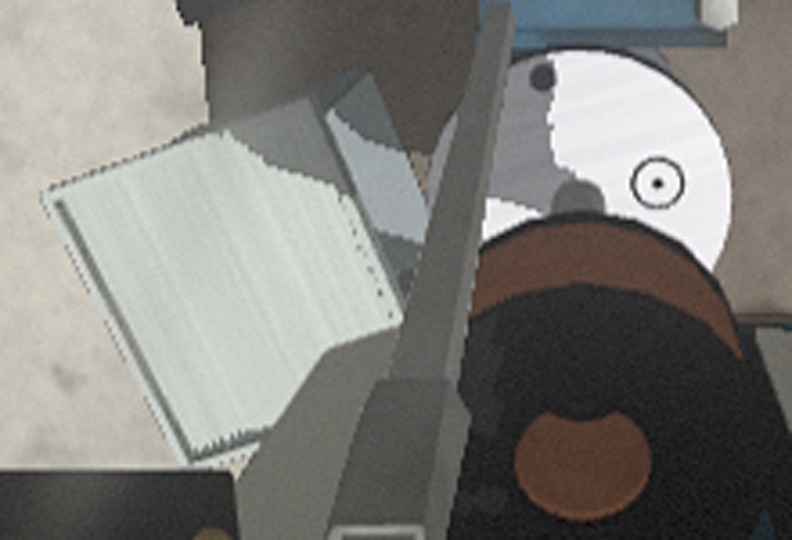

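```bash
python3 - <<'E'
from h import *
w=load('wrist5')
P=lambda x,y:(160+x/3.6,140+y/3.6)
A,B,C=[onz(w,*P(*q),.1) for q in [(45,193),(312,97),(188,465)]]
print(A,B,C,np.linalg.norm(B-A),np.linalg.norm(C-A),np.degrees(np.arctan2(*(B-A)[1::-1])),(B+C)/2)
print('spot',onz(w,*P(658,183),.115),'plate right',onz(w,*P(733,195),.115),'top',onz(w,*P(578,47),.115))
print('spindle top visible',onz(w,*P(578,205),.165))
E
```

```text
[ 0.35472591 -0.37239417  0.1       ] [ 0.4171593  -0.32365792  0.1       ] [ 0.40970139 -0.44242105  0.1       ] 0.07920322451207228 0.08902846220580593 37.97602931346766 [ 0.41343034 -0.38303948  0.1       ]
spot [ 0.50990616 -0.31337648  0.115     ] plate right [ 0.5294181  -0.31030765  0.115     ] top [ 0.4792575  -0.28652162  0.115     ]
spindle top visible [ 0.48729381 -0.31081305  0.165     ]
```

Emit:
servo_tool(rows=[{"dx": -0.01, "dy": -0.008, "dz": 0, "ax": 0, "ay": 0, "az": -0.1, "jaw": 0.04}, {"dx": -0.02, "dy": -0.016, "dz": 0, "ax": 0, "ay": 0, "az": -0.2, "jaw": 0.04}, {"dx": -0.03, "dy": -0.024, "dz": 0, "ax": 0, "ay": 0, "az": -0.32, "jaw": 0.04}, {"dx": -0.04, "dy": -0.032, "dz": 0, "ax": 0, "ay": 0, "az": -0.44, "jaw": 0.04}, {"dx": -0.05, "dy": -0.04, "dz": 0, "ax": 0, "ay": 0, "az": -0.56, "jaw": 0.04}, {"dx": -0.06, "dy": -0.046, "dz": 0, "ax": 0, "ay": 0, "az": -0.68, "jaw": 0.04}, {"dx": -0.07, "dy": -0.053, "dz": 0, "ax": 0, "ay": 0, "az": -0.8, "jaw": 0.04}, {"dx": -0.081, "dy": -0.061, "dz": 0, "ax": 0, "ay": 0, "az": -0.9, "jaw": 0.04}])

```text
time: 5.28
ee_pos: [0.4104, -0.3852, 0.2155]
tool_rot: [180.0, -0.1, -33.4]
contact_force: [0.5, -1.0, -1.9]
width: 0.579
```

Emit:
servo_tool(rows=[{"dx": 0, "dy": 0, "dz": 0, "ax": 0, "ay": 0, "az": -0.11, "jaw": 0.04}, {"dx": 0, "dy": 0, "dz": 0, "ax": 0, "ay": 0, "az": -0.22, "jaw": 0.04}, {"dx": 0, "dy": 0, "dz": 0, "ax": 0, "ay": 0, "az": -0.34, "jaw": 0.04}, {"dx": 0, "dy": 0, "dz": 0, "ax": 0, "ay": 0, "az": -0.46, "jaw": 0.04}, {"dx": 0, "dy": 0, "dz": 0, "ax": 0, "ay": 0, "az": -0.57, "jaw": 0.04}, {"dx": 0, "dy": 0, "dz": 0, "ax": 0, "ay": 0, "az": -0.66, "jaw": 0.04}, {"dx": 0, "dy": 0, "dz": 0, "ax": 0, "ay": 0, "az": -0.67, "jaw": 0.04}, {"dx": 0, "dy": 0, "dz": 0, "ax": 0, "ay": 0, "az": -0.67, "jaw": 0.04}])

```text
time: 5.95
ee_pos: [0.4103, -0.3848, 0.2149]
tool_rot: [179.9, -0.1, -71.7]
contact_force: [0.6, -0.1, -2.1]
width: 0.578
```

```bash
python3 - <<'E'
from h import *
c=cam('wrist','w6');o=get_obs();print(o['ee_pos'],o['tool_rot'],o['contact_force'],o['width'],o['joint_pos'],o['time'])
print(proj(c,(.411,-.385,.1)),proj(c,(.5105,-.3133,.115)))
E
```

```text
[ 0.41029424 -0.38488106  0.21502753] [ 1.79949547e+02 -6.87726767e-02 -7.16451098e+01] [-0.08794602 -0.28612012 -1.34706814] 0.5807404958472242 [ 38.97641407  23.45426004  -2.25383542 113.35390706   1.42834524
  43.18913229 -35.77756533] 6.0
[322.79912817 190.77466325] [277.60707324  57.20443299]
```

View pics/w6.png

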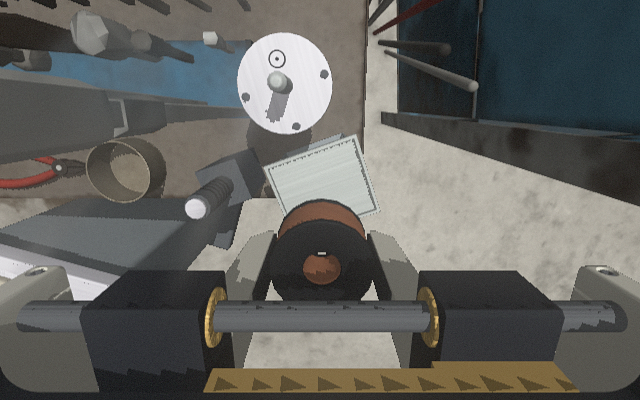

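```bash
python3 - <<'E'
from h import *
w=load('w6')
A,B,C=[onz(w,*q,.1) for q in [(357,134),(264,167),(381,210)]]
print(A,B,C,np.linalg.norm(B-A),np.linalg.norm(C-A),(B+C)/2)
a=w['image'][20:145,225:345];cv2.imwrite('pics/w6z.png',cv2.resize(a,(576,600),interpolation=cv2.INTER_CUBIC))
print('spot',onz(w,277,58.7,.115),'sp top',onz(w,278.5,80,.165), onz(load('wrist5'),*(343,191),.115))
g=w['image'].min(2);m=((g>150)).astype(np.uint8);m[:,:235]=0;m[:,335:]=0;m[:30]=0;m[136:]=0
m=cv2.morphologyEx(m,cv2.MORPH_OPEN,np.ones((3,3)));cs,_=cv2.findContours(m,0,1);k=max(cs,key=cv2.contourArea);e=cv2.fitEllipse(cv2.convexHull(k));print(e,onz(w,*e[0],.115))
E
```

```text
[ 0.4723915  -0.39775037  0.1       ] [ 0.41578917 -0.32462385  0.1       ] [ 0.41026424 -0.44603799  0.1       ] 0.0924732983766378 0.07868602207523455 [ 0.41302671 -0.38533092  0.1       ]
spot [ 0.50927406 -0.31313633  0.115     ] sp top [ 0.49284255 -0.32610029  0.165     ] [ 0.51015606 -0.31346322  0.115     ]
((284.36669921875, 82.70426177978516), (94.7413330078125, 102.32241821289062), 165.52001953125) [ 0.49359279 -0.32392022  0.115     ]
```

View pics/w6z.png

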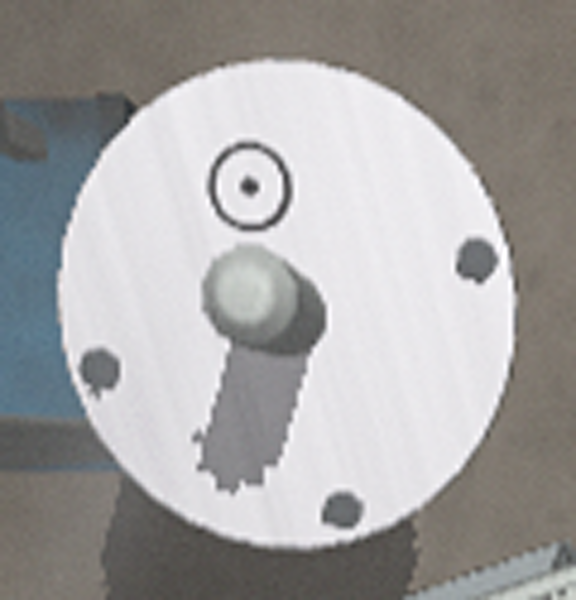

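Emit:
servo_tool(rows=[{"dx": 0.001, "dy": 0, "dz": -0.02, "ax": 0, "ay": 0, "az": 0, "jaw": 0.04}, {"dx": 0.001, "dy": 0, "dz": -0.045, "ax": 0, "ay": 0, "az": 0, "jaw": 0.04}, {"dx": 0.001, "dy": 0, "dz": -0.065, "ax": 0, "ay": 0, "az": 0, "jaw": 0.04}, {"dx": 0.001, "dy": 0, "dz": -0.08, "ax": 0, "ay": 0, "az": 0, "jaw": 0.04}, {"dx": 0.001, "dy": 0, "dz": -0.092, "ax": 0, "ay": 0, "az": 0, "jaw": 0.04}, {"dx": 0.001, "dy": 0, "dz": -0.1, "ax": 0, "ay": 0, "az": 0, "jaw": 0.04}, {"dx": 0.001, "dy": 0, "dz": -0.104, "ax": 0, "ay": 0, "az": 0, "jaw": 0.04}, {"dx": 0.001, "dy": 0, "dz": -0.104, "ax": 0, "ay": 0, "az": 0, "jaw": 0.04}])

```text
time: 6.67
ee_pos: [0.411, -0.3847, 0.1104]
tool_rot: [179.9, -0.0, -71.6]
contact_force: [1.2, -0.2, -1.6]
width: 0.578
```

Emit:
servo_tool(rows=[{"dx": 0, "dy": 0, "dz": -0.001, "ax": 0, "ay": 0, "az": 0, "jaw": 0.04}, {"dx": 0, "dy": 0, "dz": -0.003, "ax": 0, "ay": 0, "az": 0, "jaw": 0.04}, {"dx": 0, "dy": 0, "dz": -0.004, "ax": 0, "ay": 0, "az": 0, "jaw": 0.04}, {"dx": 0, "dy": 0, "dz": -0.004, "ax": 0, "ay": 0, "az": 0, "jaw": 0.04}])

```text
time: 7.0
ee_pos: [0.4112, -0.3848, 0.1066]
tool_rot: [179.9, -0.0, -71.6]
contact_force: [0.4, 0.1, -2.0]
width: 0.578
```

```bash
python3 - <<'E'
from h import *
c=cam('scene','s7');o=get_obs();print(o['ee_pos'],o['tool_rot'],o['contact_force'],o['width'],o['time'])
a=c['image'][140:310,220:400];cv2.imwrite('pics/s7z.png',cv2.resize(a,(635,600),interpolation=cv2.INTER_CUBIC))
E
```

```text
[ 0.41115726 -0.38476481  0.10661767] [ 1.79932451e+02 -2.74184124e-02 -7.15769614e+01] [ 0.44286309  0.07872259 -1.61370245] 0.5795109589457633 7.05
```

View pics/s7z.png

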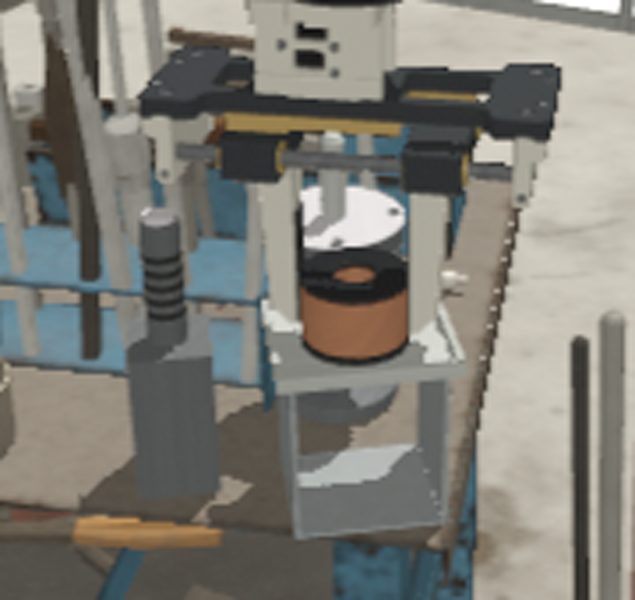

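Emit:
servo_tool(rows=[{"dx": 0.001, "dy": 0, "dz": -0.001, "ax": 0, "ay": 0, "az": 0, "jaw": 0.04}, {"dx": 0.001, "dy": 0, "dz": -0.002, "ax": 0, "ay": 0, "az": 0, "jaw": 0.04}, {"dx": 0.001, "dy": 0, "dz": -0.002, "ax": 0, "ay": 0, "az": 0, "jaw": 0.04}])

```text
time: 7.3
ee_pos: [0.4126, -0.3849, 0.1052]
tool_rot: [180.0, -0.1, -71.6]
contact_force: [-0.6, 0.4, 3.8]
width: 0.577
```

Contact is felt (force up from −2 to +3.8 N). Release.

Emit:
servo_tool(rows=[{"dx": 0, "dy": 0, "dz": 0, "ax": 0, "ay": 0, "az": 0, "jaw": 0.06}, {"dx": 0, "dy": 0, "dz": 0, "ax": 0, "ay": 0, "az": 0, "jaw": 0.07}, {"dx": 0, "dy": 0, "dz": 0.001, "ax": 0, "ay": 0, "az": 0, "jaw": 0.09}, {"dx": 0, "dy": 0, "dz": 0.001, "ax": 0, "ay": 0, "az": 0, "jaw": 0.09}, {"dx": 0, "dy": 0, "dz": 0.001, "ax": 0, "ay": 0, "az": 0, "jaw": 0.09}, {"dx": 0, "dy": 0, "dz": 0.001, "ax": 0, "ay": 0, "az": 0, "jaw": 0.09}])

```text
time: 7.8
ee_pos: [0.4126, -0.3849, 0.1062]
tool_rot: [180.0, -0.1, -71.6]
contact_force: [-0.4, 0.2, 0.5]
width: 0.944
```

Emit:
servo_tool(rows=[{"dx": 0, "dy": 0, "dz": 0.01, "ax": 0, "ay": 0, "az": 0, "jaw": 0.09}, {"dx": 0, "dy": 0, "dz": 0.025, "ax": 0, "ay": 0, "az": 0, "jaw": 0.09}, {"dx": 0, "dy": 0, "dz": 0.045, "ax": 0, "ay": 0, "az": 0, "jaw": 0.09}, {"dx": 0, "dy": 0, "dz": 0.07, "ax": 0, "ay": 0, "az": 0, "jaw": 0.09}, {"dx": 0, "dy": 0, "dz": 0.095, "ax": 0, "ay": 0, "az": 0, "jaw": 0.09}, {"dx": 0, "dy": 0, "dz": 0.115, "ax": 0, "ay": 0, "az": 0, "jaw": 0.09}, {"dx": 0, "dy": 0, "dz": 0.12, "ax": 0, "ay": 0, "az": 0, "jaw": 0.09}, {"dx": 0, "dy": 0, "dz": 0.12, "ax": 0, "ay": 0, "az": 0, "jaw": 0.09}])

```text
time: 8.47
ee_pos: [0.4131, -0.3854, 0.2282]
tool_rot: [-179.9, -0.2, -71.6]
contact_force: [-0.3, -0.4, 0.2]
width: 0.967
```

```bash
python3 - <<'E'
from h import *
c=cam('wrist','w8');o=get_obs();print(o['ee_pos'],o['tool_rot'],o['contact_force'],o['width'],o['time'])
c=cam('scene','s8');a=c['image'][140:310,220:400];cv2.imwrite('pics/s8z.png',cv2.resize(a,(635,600),interpolation=cv2.INTER_CUBIC))
E
```

```text
[ 0.41261961 -0.38497763  0.22674445] [-1.79991933e+02 -1.37421618e-01 -7.15677447e+01] [ 0.17624305  0.36236269 -0.2322798 ] 0.9694635293052942 8.5167
```

View pics/w8.png

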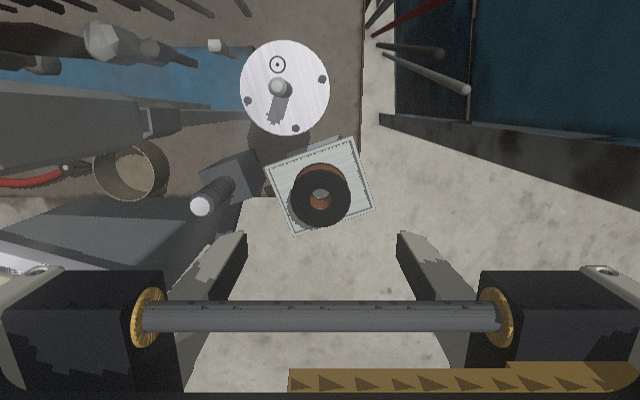

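View pics/s8z.png

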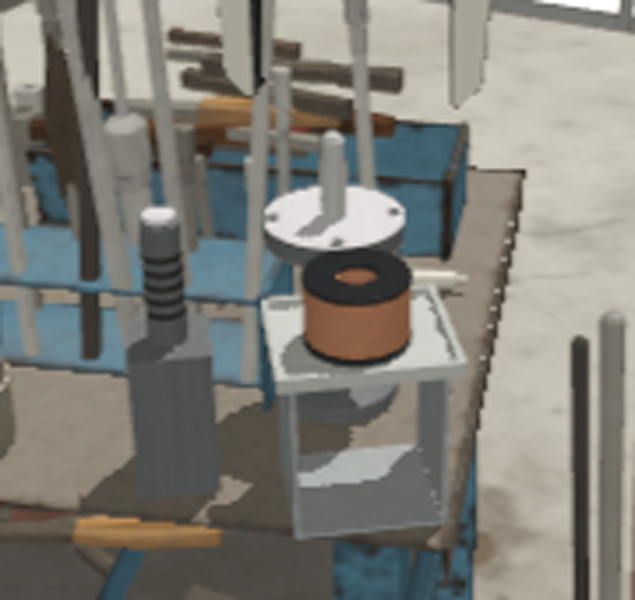

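```bash
python3 - <<'E'
from h import *
w=load('w8');w6=load('w6');s=load('s8');d=load('side0');w2=load('w2')
a=w['image'][130:270,150:300];cv2.imwrite('pics/w8z.png',cv2.resize(a,(600,560),interpolation=cv2.INTER_CUBIC))
P=lambda x,y:(150+x*.425,90+y*.425)
D=lambda x,y:(260+x/4,130+y/4); S=lambda x,y:(220+x/3.528,140+y/3.528)
R=[('w8',w,(200,206.5)),('w6',w6,(195.5,208.5)),('s',s,S(159,216)),('d',d,D(415,376)),('w2',w2,P(118,78))]
for n,c,q in R: print(n,onz(c,*q,.157))
print(tri([ray(c,*q) for n,c,q in R]))
print('spot',onz(w,277.7,64.3,.115), 'bore',onz(w,320,194,.133))
E
```

```text
w8 [ 0.38087465 -0.2888298   0.157     ]
w6 [ 0.38119058 -0.28875573  0.157     ]
s [ 0.37621341 -0.29277961  0.157     ]
d [ 0.37928846 -0.28942721  0.157     ]
w2 [ 0.3818947  -0.28822482  0.157     ]
[ 0.38027876 -0.28896774  0.15498313]
spot [ 0.50940042 -0.31333455  0.115     ] bore [ 0.41584038 -0.38249878  0.133     ]
```

View pics/w8z.png

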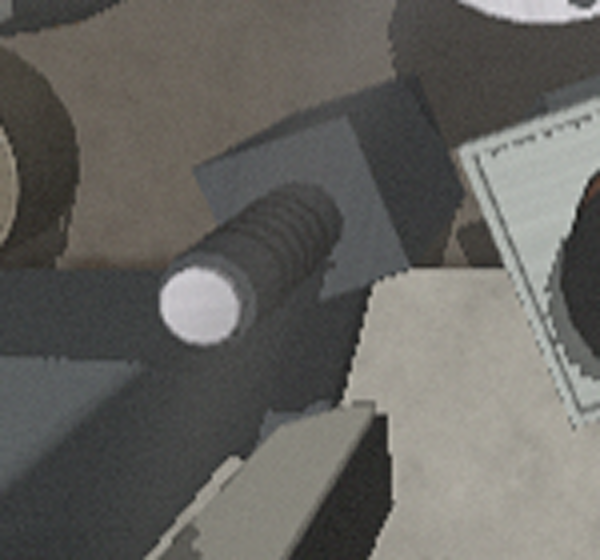

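Emit:
servo_tool(rows=[{"dx": -0.008, "dy": 0.024, "dz": 0, "ax": 0, "ay": 0, "az": 0, "jaw": 0.05}, {"dx": -0.018, "dy": 0.054, "dz": 0, "ax": 0, "ay": 0, "az": 0, "jaw": 0.05}, {"dx": -0.028, "dy": 0.082, "dz": 0, "ax": 0, "ay": 0, "az": 0, "jaw": 0.05}, {"dx": -0.032, "dy": 0.096, "dz": 0, "ax": 0, "ay": 0, "az": 0, "jaw": 0.05}, {"dx": -0.032, "dy": 0.096, "dz": -0.01, "ax": 0, "ay": 0, "az": 0, "jaw": 0.05}, {"dx": -0.032, "dy": 0.096, "dz": -0.03, "ax": 0, "ay": 0, "az": 0, "jaw": 0.05}, {"dx": -0.032, "dy": 0.096, "dz": -0.04, "ax": 0, "ay": 0, "az": 0, "jaw": 0.05}, {"dx": -0.032, "dy": 0.096, "dz": -0.04, "ax": 0, "ay": 0, "az": 0, "jaw": 0.05}])

```text
time: 9.23
ee_pos: [0.3792, -0.288, 0.1834]
tool_rot: [179.8, 0.1, -71.5]
contact_force: [-0.8, -0.2, 0.2]
width: 0.541
```

```bash
python3 - <<'E'
from h import *
c=cam('wrist','w9');o=get_obs();print(o['ee_pos'],o['tool_rot'],o['contact_force'],o['width'],o['time'])
print(proj(c,(.3805,-.289,.157)))
E
```

```text
[ 0.37963841 -0.28836388  0.1844193 ] [ 1.79829175e+02  8.60521415e-02 -7.15561157e+01] [ 0.00930805  0.36581598 -0.267893  ] 0.5381746209008902 9.2833
[324.95852358 225.78822641]
```

View pics/w9.png

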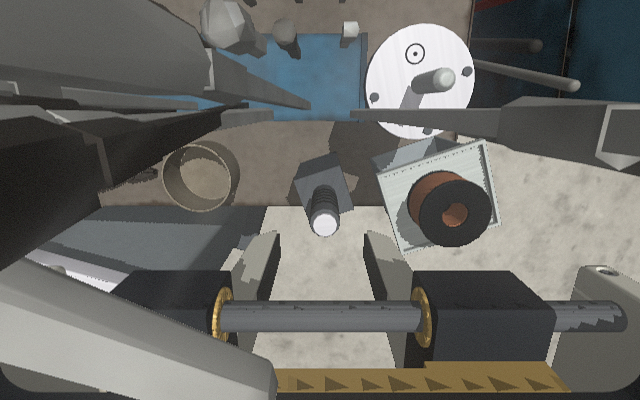

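Emit:
servo_tool(rows=[{"dx": 0.001, "dy": -0.0005, "dz": -0.015, "ax": 0, "ay": 0, "az": 0, "jaw": 0.05}, {"dx": 0.001, "dy": -0.0005, "dz": -0.03, "ax": 0, "ay": 0, "az": 0, "jaw": 0.05}, {"dx": 0.001, "dy": -0.0005, "dz": -0.045, "ax": 0, "ay": 0, "az": 0, "jaw": 0.05}, {"dx": 0.001, "dy": -0.0005, "dz": -0.06, "ax": 0, "ay": 0, "az": 0, "jaw": 0.05}, {"dx": 0.001, "dy": -0.0005, "dz": -0.07, "ax": 0, "ay": 0, "az": 0, "jaw": 0.05}, {"dx": 0.001, "dy": -0.0005, "dz": -0.078, "ax": 0, "ay": 0, "az": 0, "jaw": 0.05}, {"dx": 0.001, "dy": -0.0005, "dz": -0.081, "ax": 0, "ay": 0, "az": 0, "jaw": 0.05}, {"dx": 0.001, "dy": -0.0005, "dz": -0.081, "ax": 0, "ay": 0, "az": 0, "jaw": 0.05}])

```text
time: 9.95
ee_pos: [0.3806, -0.2889, 0.1031]
tool_rot: [179.8, 0.1, -71.6]
contact_force: [0.5, -0.0, 0.6]
width: 0.536
```

```bash
python3 - <<'E'
from h import *
c=cam('wrist','w10');o=get_obs();print(o['ee_pos'],o['tool_rot'],o['contact_force'],o['width'],o['time'])
a=c['image'][100:400,150:500];cv2.imwrite('pics/w10z.png',cv2.resize(a,(700,600),interpolation=cv2.INTER_CUBIC))
E
```

```text
[ 0.38076526 -0.28897313  0.10351768] [ 1.79820615e+02  9.36670210e-02 -7.15576918e+01] [ 0.41099106 -0.53546282  0.2470685 ] 0.5377997362661497 10.0
```

View pics/w10z.png

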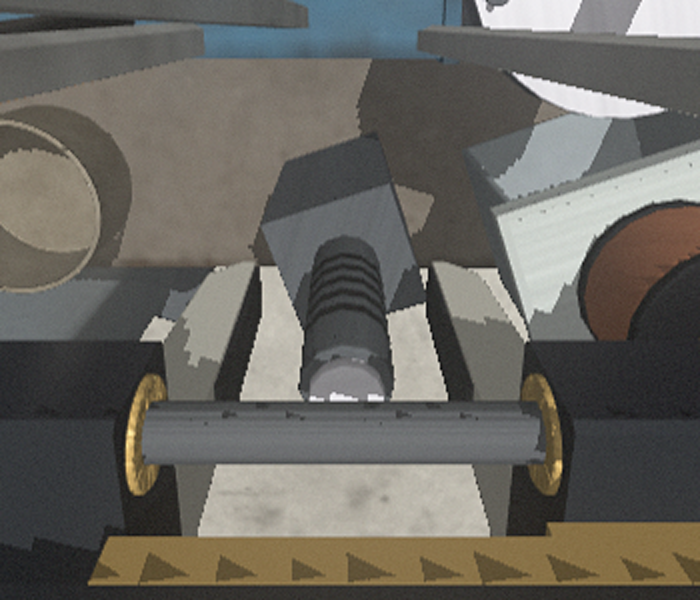

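Aligned between the fingers. Close.

Emit:
servo_tool(rows=[{"dx": 0, "dy": 0, "dz": 0, "ax": 0, "ay": 0, "az": 0, "jaw": 0.01}, {"dx": 0, "dy": 0, "dz": 0, "ax": 0, "ay": 0, "az": 0, "jaw": 0.01}, {"dx": 0, "dy": 0, "dz": 0, "ax": 0, "ay": 0, "az": 0, "jaw": 0.01}, {"dx": 0, "dy": 0, "dz": 0, "ax": 0, "ay": 0, "az": 0, "jaw": 0.01}, {"dx": 0, "dy": 0, "dz": 0, "ax": 0, "ay": 0, "az": 0, "jaw": 0.01}, {"dx": 0, "dy": 0, "dz": 0, "ax": 0, "ay": 0, "az": 0, "jaw": 0.01}, {"dx": 0, "dy": 0, "dz": 0, "ax": 0, "ay": 0, "az": 0, "jaw": 0.01}, {"dx": 0, "dy": 0, "dz": 0, "ax": 0, "ay": 0, "az": 0, "jaw": 0.01}], newtons=30)

```text
time: 10.67
ee_pos: [0.3809, -0.2891, 0.1038]
tool_rot: [179.8, 0.1, -71.6]
contact_force: [-0.4, -0.5, 6.7]
width: 0.234
```

Emit:
servo_tool(rows=[{"dx": 0, "dy": 0, "dz": 0.005, "ax": 0, "ay": 0, "az": 0, "jaw": 0.01}, {"dx": 0, "dy": 0, "dz": 0.015, "ax": 0, "ay": 0, "az": 0, "jaw": 0.01}, {"dx": 0, "dy": 0, "dz": 0.03, "ax": 0, "ay": 0, "az": 0, "jaw": 0.01}, {"dx": 0, "dy": 0, "dz": 0.05, "ax": 0, "ay": 0, "az": 0, "jaw": 0.01}, {"dx": 0, "dy": 0, "dz": 0.07, "ax": 0, "ay": 0, "az": 0, "jaw": 0.01}, {"dx": 0, "dy": 0, "dz": 0.09, "ax": 0, "ay": 0, "az": 0, "jaw": 0.01}, {"dx": 0, "dy": 0, "dz": 0.11, "ax": 0, "ay": 0, "az": 0, "jaw": 0.01}, {"dx": 0, "dy": 0, "dz": 0.13, "ax": 0, "ay": 0, "az": 0, "jaw": 0.01}])

```text
time: 11.33
ee_pos: [0.3804, -0.2888, 0.2349]
tool_rot: [179.8, 0.1, -71.6]
contact_force: [1.4, -0.2, -1.9]
width: 0.23
```

```bash
python3 - <<'E'
from h import *
d=load('side0');s=load('scene0')
for q in [(168,45),(185,66),(255,62),(264,45),(262,5)]: print('lid',q,onz(d,*q,.38))
for q in [(195,105),(215,121),(250,119),(262,105)]: print('bottom',q,onz(d,*q,.21))
print('scene lid', onz(s,340,48,.38),onz(s,433,52,.38),'bot',onz(s,350,128,.21),onz(s,412,132,.21))
c=cam('side','d11')
a=c['image'][0:300,130:500];cv2.imwrite('pics/d11z.png',cv2.resize(a,(740,600),interpolation=cv2.INTER_CUBIC))
print(get_obs()['joint_pos'])
E
```

```text
lid (168, 45) [ 0.73971368 -0.28911162  0.38      ]
lid (185, 66) [ 0.68947426 -0.27006894  0.38      ]
lid (255, 62) [ 0.6080738  -0.33106318  0.38      ]
lid (264, 45) [ 0.6176073  -0.36640691  0.38      ]
lid (262, 5) [ 0.67357715 -0.43757609  0.38      ]
bottom (195, 105) [ 0.7614354 -0.3090835  0.21     ]
bottom (215, 121) [ 0.70548386 -0.29977335  0.21      ]
bottom (250, 119) [ 0.65384817 -0.33802758  0.21      ]
bottom (262, 105) [ 0.65482031 -0.37670463  0.21      ]
scene lid [ 0.6501618  -0.29857965  0.38      ] [ 0.65449452 -0.48462334  0.38      ] bot [ 0.677619   -0.31086235  0.21      ] [ 0.70916397 -0.44229724  0.21      ]
[ 33.08891     16.09380763  -3.4622784  121.66350771   1.54544544
  42.20073957 -42.96027484]
```

View pics/d11z.png

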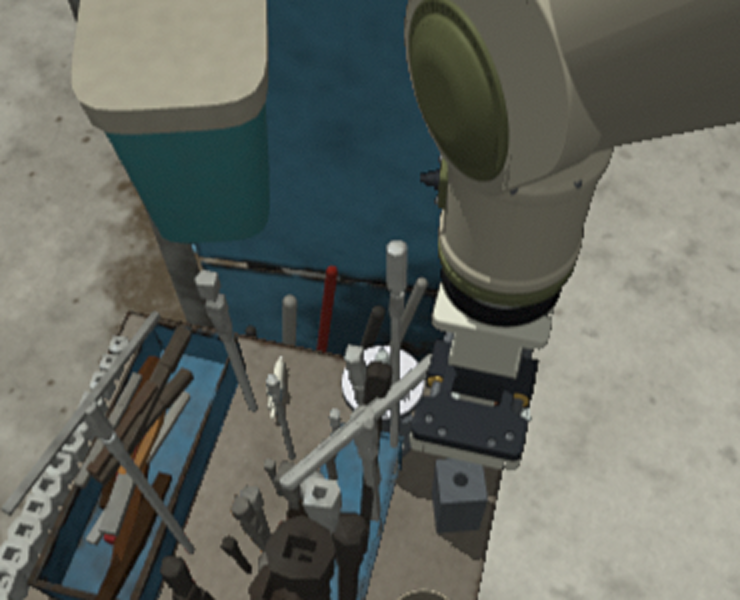

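Emit:
servo_tool(rows=[{"dx": 0.005, "dy": -0.001, "dz": 0.015, "ax": 0, "ay": 0, "az": 0, "jaw": 0.01}, {"dx": 0.02, "dy": -0.004, "dz": 0.025, "ax": 0, "ay": 0, "az": 0, "jaw": 0.01}, {"dx": 0.04, "dy": -0.008, "dz": 0.03, "ax": 0, "ay": 0, "az": 0, "jaw": 0.01}, {"dx": 0.065, "dy": -0.012, "dz": 0.03, "ax": 0, "ay": 0, "az": 0, "jaw": 0.01}, {"dx": 0.09, "dy": -0.017, "dz": 0.03, "ax": 0, "ay": 0, "az": 0, "jaw": 0.01}, {"dx": 0.11, "dy": -0.021, "dz": 0.03, "ax": 0, "ay": 0, "az": 0, "jaw": 0.01}, {"dx": 0.124, "dy": -0.024, "dz": 0.03, "ax": 0, "ay": 0, "az": 0, "jaw": 0.01}, {"dx": 0.129, "dy": -0.0245, "dz": 0.03, "ax": 0, "ay": 0, "az": 0, "jaw": 0.01}])

```text
time: 12.05
ee_pos: [0.5126, -0.314, 0.2674]
tool_rot: [180.0, -0.1, -71.5]
contact_force: [0.2, 0.3, -1.6]
width: 0.232
```

Emit:
servo_tool(rows=[{"dx": 0, "dy": 0, "dz": 0, "ax": 0, "ay": 0, "az": 0, "jaw": 0.01}, {"dx": 0, "dy": 0, "dz": 0, "ax": 0, "ay": 0, "az": 0, "jaw": 0.01}])

```text
time: 12.22
ee_pos: [0.5118, -0.3136, 0.2668]
tool_rot: [179.9, -0.0, -71.5]
contact_force: [-0.6, 0.2, -2.1]
width: 0.231
```

```bash
python3 - <<'E'
from h import *
o=get_obs();print(o['ee_pos'],o['tool_rot'],o['contact_force'],o['width'],o['time'],o['joint_pos'])
for n in ['wrist','scene','side']:
    c=cam(n,n+'12')
    print(n,proj(c,(.5095,-.3133,.115)),proj(c,(.5095,-.3133,.195)))
a=load('scene12')['image'][80:260,220:420];b=cv2.resize(a,(667,600),interpolation=cv2.INTER_CUBIC);cv2.imwrite('pics/s12z.png',b)
E
```

```text
[ 0.51182131 -0.31363917  0.26677836] [ 1.79934659e+02 -1.65673045e-02 -7.15006778e+01] [-0.58578094  0.20910942 -2.14660422] 0.23065897144993777 12.2167 [ 28.55530418  22.85029945  -3.51048569 105.32331321   1.80382035
  51.91434496 -47.29474569]
wrist [321.37825036 183.80928912] [321.38379801 208.13063265]
scene [314.03789182 195.88661674] [313.16524171 158.40372948]
side [309.41387141 190.60273057] [308.2190126  168.54943513]
```

View pics/s12z.png

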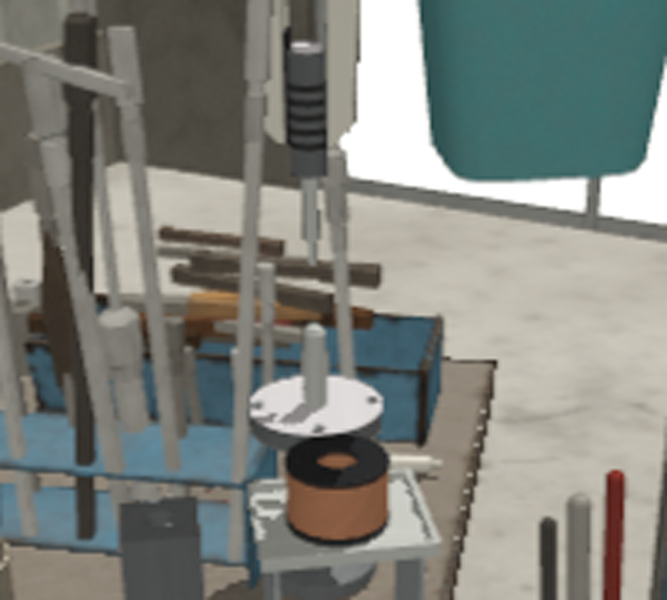

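View pics/wrist12.png

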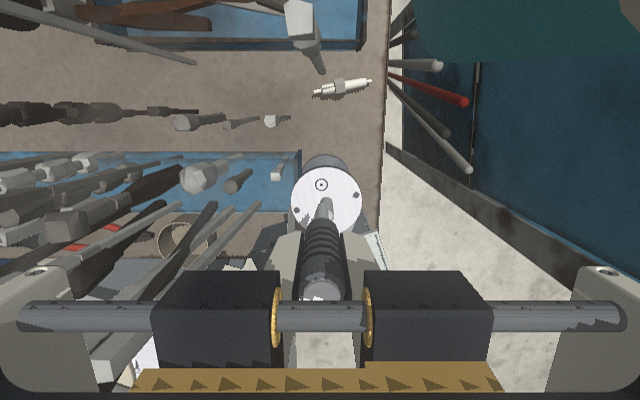

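View pics/side12.png

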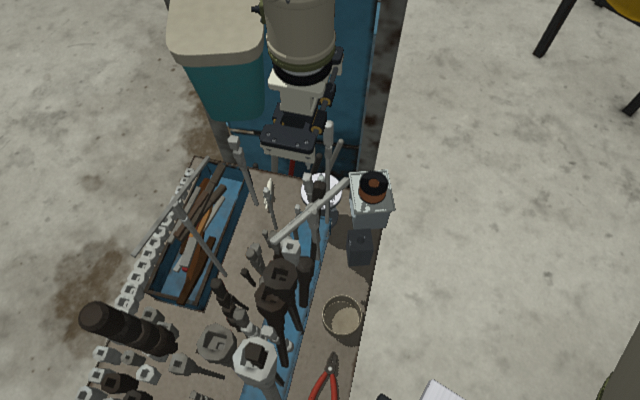

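Emit:
servo_tool(rows=[{"dx": -0.0022, "dy": 0.0004, "dz": -0.01, "ax": 0, "ay": 0, "az": 0, "jaw": 0.01}, {"dx": -0.0022, "dy": 0.0004, "dz": -0.024, "ax": 0, "ay": 0, "az": 0, "jaw": 0.01}, {"dx": -0.0022, "dy": 0.0004, "dz": -0.038, "ax": 0, "ay": 0, "az": 0, "jaw": 0.01}, {"dx": -0.0022, "dy": 0.0004, "dz": -0.05, "ax": 0, "ay": 0, "az": 0, "jaw": 0.01}, {"dx": -0.0022, "dy": 0.0004, "dz": -0.06, "ax": 0, "ay": 0, "az": 0, "jaw": 0.01}, {"dx": -0.0022, "dy": 0.0004, "dz": -0.067, "ax": 0, "ay": 0, "az": 0, "jaw": 0.01}, {"dx": -0.0022, "dy": 0.0004, "dz": -0.07, "ax": 0, "ay": 0, "az": 0, "jaw": 0.01}, {"dx": -0.0022, "dy": 0.0004, "dz": -0.07, "ax": 0, "ay": 0, "az": 0, "jaw": 0.01}])

```text
time: 13.03
ee_pos: [0.5088, -0.3135, 0.1968]
tool_rot: [179.9, -0.0, -71.6]
contact_force: [-0.9, 0.6, -2.1]
width: 0.234
```

```bash
python3 - <<'E'
from h import *
for n in ['wrist','scene','side']:
    c=cam(n,n+'13')
    print(n,proj(c,(.5095,-.3133,.115)))
a=load('scene13')['image'][110:230,250:390];cv2.imwrite('pics/s13z.png',cv2.resize(a,(700,600),interpolation=cv2.INTER_CUBIC))
a=load('wrist13')['image'][140:320,220:430];cv2.imwrite('pics/w13z.png',cv2.resize(a,(700,600),interpolation=cv2.INTER_CUBIC))
a=load('side13')['image'][120:240,260:400];cv2.imwrite('pics/d13z.png',cv2.resize(a,(700,600),interpolation=cv2.INTER_CUBIC))
o=get_obs();print(o['ee_pos'],o['tool_rot'],o['contact_force'],o['width'],o['time'],o['joint_pos'])
E
```

```text
wrist [322.62393351 201.22646066]
scene [314.03789182 195.88661674]
side [309.41387141 190.60273057]
[ 0.50951703 -0.31376795  0.19797765] [ 1.79999520e+02 -1.01609004e-01 -7.15486681e+01] [ 0.06018849 -0.3694004  -1.89309486] 0.23435019703983084 13.1833 [ 28.56744419  26.98746425  -3.4574983  109.81364106   2.39884163
  43.19596198 -47.81030019]
```

View pics/s13z.png

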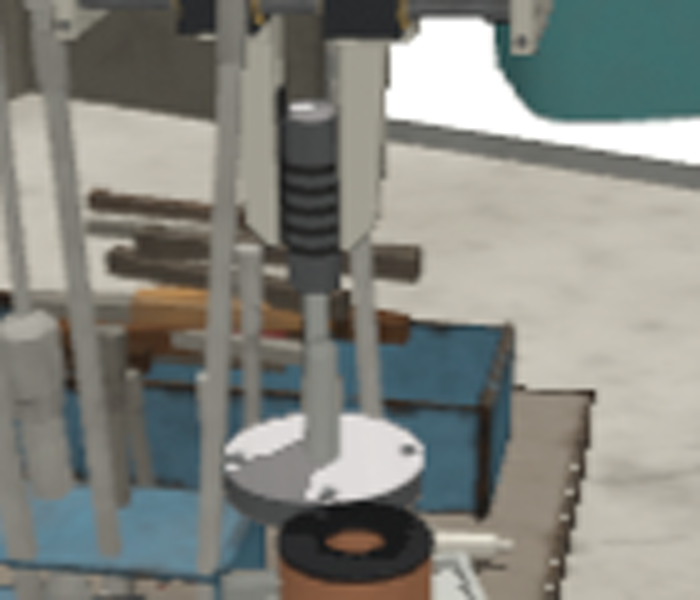

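View pics/w13z.png

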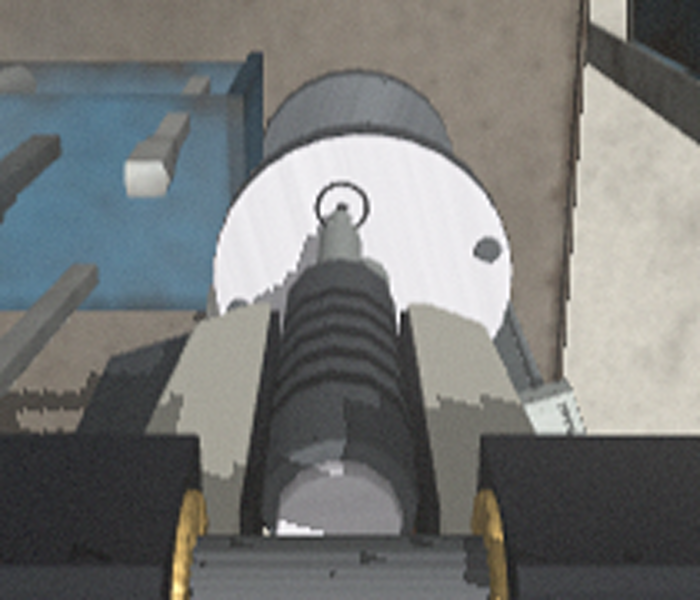

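View pics/d13z.png

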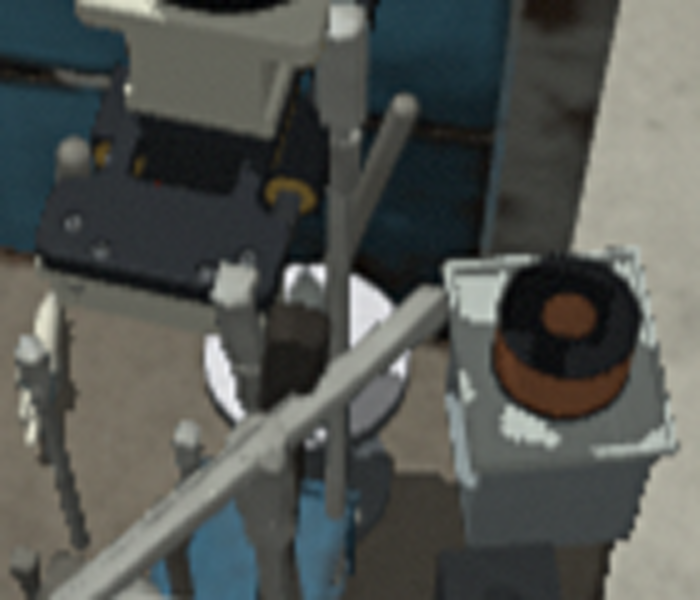

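```bash
python3 - <<'E'
from h import *
c=load('wrist13')
f=lambda p:(proj(c,p)-[220,140])/.3
# silhouette of sphere r=3 at center z=.124+.003, far direction (+.948,.317)
for off in (-.004,-.002,0,.002,.004):
    b=np.array([.5095+off*.948,-.3135+off*.317,.127])
    pts=[f(b+.003*np.array([np.cos(t)*.948,np.cos(t)*.317,np.sin(t)])) for t in np.linspace(0,6.28,60)]
    print(off,min(p[1] for p in pts), f(b-[0,0,.003]))
a=c['image'][190:225,305:340];cv2.imwrite('pics/w13y.png',cv2.resize(a,(595,595),interpolation=cv2.INTER_NEAREST))
E
```

```text
-0.004 222.43705677200836 [342.97651987 230.42459682]
-0.002 214.8537388841754 [342.97865793 222.94341564]
0 207.23483458763326 [342.98080592 215.42751549]
0.002 199.58009279751917 [342.9829639  207.87665411]
0.004 191.88926006131615 [342.98513195 200.29058699]
```

View pics/w13y.png

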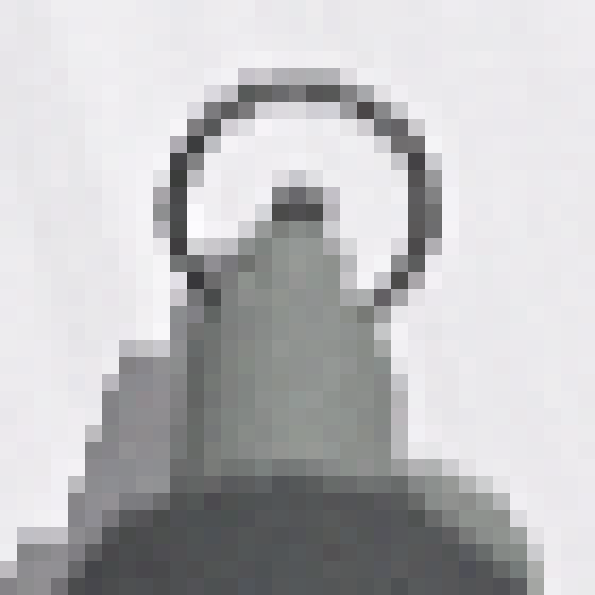

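Emit:
servo_tool(rows=[{"dx": 0.0005, "dy": 0.0003, "dz": -0.002, "ax": 0, "ay": 0, "az": 0, "jaw": 0.01}, {"dx": 0.0005, "dy": 0.0003, "dz": -0.004, "ax": 0, "ay": 0, "az": 0, "jaw": 0.01}, {"dx": 0.0005, "dy": 0.0003, "dz": -0.006, "ax": 0, "ay": 0, "az": 0, "jaw": 0.01}, {"dx": 0.0005, "dy": 0.0003, "dz": -0.008, "ax": 0, "ay": 0, "az": 0, "jaw": 0.01}, {"dx": 0.0005, "dy": 0.0003, "dz": -0.0095, "ax": 0, "ay": 0, "az": 0, "jaw": 0.01}, {"dx": 0.0005, "dy": 0.0003, "dz": -0.011, "ax": 0, "ay": 0, "az": 0, "jaw": 0.01}, {"dx": 0.0005, "dy": 0.0003, "dz": -0.011, "ax": 0, "ay": 0, "az": 0, "jaw": 0.01}, {"dx": 0.0005, "dy": 0.0003, "dz": -0.011, "ax": 0, "ay": 0, "az": 0, "jaw": 0.01}])

```text
time: 13.85
ee_pos: [0.5101, -0.3135, 0.187]
tool_rot: [-180.0, -0.1, -71.5]
contact_force: [-1.0, -0.3, 1.0]
width: 0.229
```

Emit:
servo_tool(rows=[{"dx": 0, "dy": 0, "dz": -0.0015, "ax": 0, "ay": 0, "az": 0, "jaw": 0.01}, {"dx": 0, "dy": 0, "dz": -0.003, "ax": 0, "ay": 0, "az": 0, "jaw": 0.01}, {"dx": 0, "dy": 0, "dz": -0.004, "ax": 0, "ay": 0, "az": 0, "jaw": 0.01}, {"dx": 0, "dy": 0, "dz": -0.004, "ax": 0, "ay": 0, "az": 0, "jaw": 0.01}, {"dx": 0, "dy": 0, "dz": -0.004, "ax": 0, "ay": 0, "az": 0, "jaw": 0.01}, {"dx": 0, "dy": 0, "dz": -0.004, "ax": 0, "ay": 0, "az": 0, "jaw": 0.01}])

```text
time: 14.35
ee_pos: [0.5101, -0.3135, 0.1831]
tool_rot: [-180.0, -0.1, -71.5]
contact_force: [-1.0, 0.3, 1.9]
width: 0.232
```

```bash
python3 - <<'E'
from h import *
F=[];
for i in range(6):
    for n in ['wrist','scene'][:2 if i==0 else 1]: c=cam(n,n+'14_%d'%i)
    o=get_obs();F.append(o['contact_force'])
print(np.round(F,2),np.mean(F,0));print(o['ee_pos'],o['tool_rot'],o['width'],o['time'],o['dq'])
c=load('wrist14_5');a=c['image'][150:330,220:430];cv2.imwrite('pics/w14z.png',cv2.resize(a,(700,600),interpolation=cv2.INTER_CUBIC))
a=load('scene14_0')['image'][110:270,240:400];cv2.imwrite('pics/s14z.png',cv2.resize(a,(600,600),interpolation=cv2.INTER_CUBIC))
E
```

```text
[[-0.58  0.85  2.48]
 [-0.78  0.13  2.45]
 [-0.34  0.71  2.15]
 [-0.56  0.58  1.79]
 [-0.29  1.12  2.93]
 [ 0.21  0.18  1.16]] [-0.38881209  0.59446657  2.160465  ]
[ 0.5100761  -0.31349209  0.18305896] [-1.79999385e+02 -1.03998926e-01 -7.15475017e+01] 0.23195057227290372 14.7 [ 0.00946287 -0.02416347 -0.1020302  -0.02871269  0.04763713 -0.12729552
 -0.08220511]
```

View pics/w14z.png

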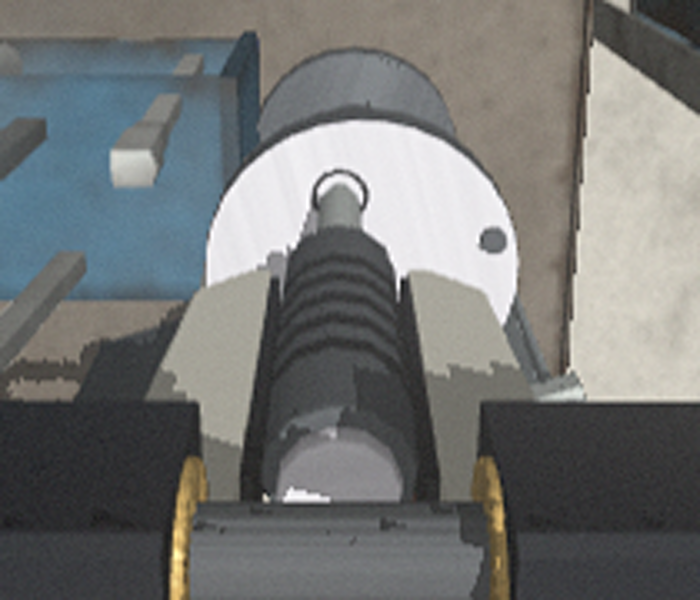

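View pics/s14z.png

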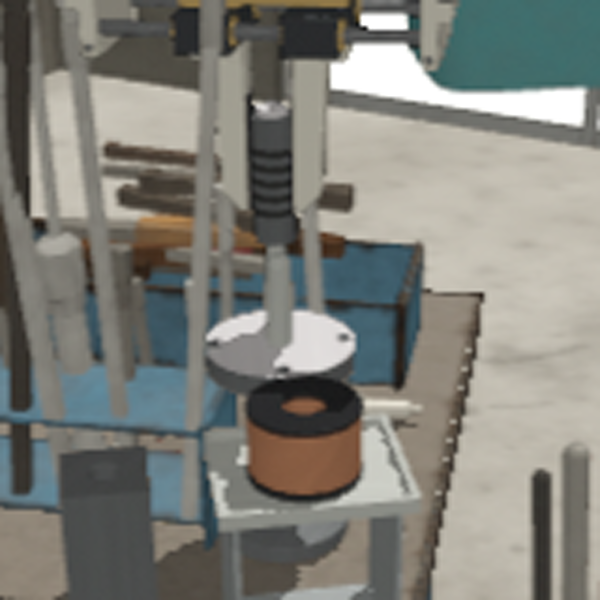

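```bash
python3 -c "
from h import *
print(sign_off());o=get_obs();print(o['time'],o['ee_pos'],o['contact_force'],o['width'])"
```

```text
the job is handed in; nothing more can be done
None
the job is handed in; nothing more can be done
```

The job is handed in; no verdict was reported. The coil lies in the tray and the gauge is held on the marked spot at about half travel.

- **Coil:** I lifted it straight up off the spindle and set it down in the tray until contact was felt (force rose from about −2 N to +3.8 N). After release, the pictures showed it flat and about 4 mm from the tray's middle.
- **Gauge:** I drew it from its holder, placed it over the marked spot and pressed lightly. In the last wrist picture the tip is inside the ring; just before pressing I measured it under 1 mm from the centre. The tool was within about 0.1° of vertical, still gripping and still.
- **Press:** The wrist force went from −1.9 N to an average of +2.2 N, so about 4 N on the tip and roughly 6 mm pushed in. The arm's height gives 5.7 mm.
- **Time and spark plug:** About 15 s of the 58 s were used. The gripper never went near the spark plug, and it looked unmoved in the pictures, though I did not measure it.

**Disagreements:** Positions from the scene camera differed by 3–5 mm from the other two cameras, so I relied mostly on the wrist and side views. The tall rack bars passed through the gripper in the pictures but gave no contact force. At the stand I kept the fingers along the front strip instead of turning them along the right-hand strip, to stay clear of the teal tub.

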